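# Empty the battery bin of a desk organiser into the cleaner's tub

## Robot

A 6-joint arm with a two-finger parallel gripper is mounted at the origin on the work surface. World frame = base frame: x ahead of the robot, y to its left, z up, the work surface at z = 0. Lengths are in mm, angles in rad, forces in N, time in s.
With the tool pointing down it reaches from about 300 to 750 mm from the base axis. Payload 8.5 kg.
Tool frame: the origin (TCP) lies midway between the tips of the shut fingers; the grasp point (between the pads) lies 19 mm behind it (bot.grasp_offset is the y of the grasp point in the tool frame, in mm); y points along the fingers, x is the direction in which the jaws open and shut, and the axes are right-handed (so a half turn about y gives the same grasp; the last joint's range is limited). The gripper opens to 88 mm and grips with 3 to 60 N. Pads are 18 mm wide; open, the fingers measure 123 mm over their backs; the gripper's body (75 mm by 187 mm) begins 45 mm behind the grasp point.
Start: joints at [1.114, 0.381, 1.297, -0, 1.464, -0.215], TCP at [131.69, 533.983, 238.748] pointing down, gripper open.
Joint ranges: [-3.11, 3.11], [-0.89, 2.33], [0.22, 2.48], [-1.42, 4.56], [0.17, 2.85], [-2.88, 2.88]. Speed limits (rad/s): [2.39, 2.39, 3.14, 3.14, 3.14, 3.14].

## Interface

Orientations are given as [roll, pitch, yaw] about the fixed x, y, z axes, in that order (R = Rz(yaw) Ry(pitch) Rx(roll)).
In Python, from rig import bot gives the robot as it stands.
- The arm moves only by the shell command python3 -m crank 'ROWS'. ROWS is JSON, a list of rows, each a list of 3 entries, a list of its own where there are three numbers: the shift along the tool's x, y, z in units of 25 mm (1.0 is 25 mm), then the turn, a rotation vector about the tool's x, y, z in units of 8 degrees (1.0 is 8 degrees), then the finger opening in mm, from 0 to 88.1. In form: [[[x, y, z], [ax, ay, az], grip], ...]. A call has 1 to 8 rows; each row shifts and turns the commanded pose from where the row before left it, along the tool's axes as they then stand; what a row does not reach is not made up. A row lasts 1/10 s, in which the tool goes at most 50 mm and 8.59 degrees, less where a joint would pass 70% of its speed; a pose out of reach is approached as far as the arm can. A call is refused whole if a number of a shift passes 1 or a number of a turn 1, either way. A call with a gripper value outside its range is refused whole. The fingers move at their own pace and stop on an object; the grip force is fixed at half the most. Time passes only in rows, so rows that do not move let the fingers close. It gives the time, the measured TCP pose, the force and the opening at its end, in the units of the state.
- bot.state(): the state, without advancing time (a new reading comes with each control period).
- bot.camera(name): name is "scene" or "side" or "wrist"; returns a dict with "pixels" (420x560x3 uint8, red, green, blue), "vertical_fov" (degrees; the focal length in pixels is half the picture's height over the tangent of half this angle, whatever the lens; pixels are square), "cx", "cy" (the principal point, pixels), "xyz" and "attitude" of the camera in the world. Camera axes: x right, y up, looking along -z (the intrinsics and any distortion apply to the point x, -y, -z); pixel columns grow to the right and rows downward; lengths in mm; the calibration is good to about 2 mm. A picture is of the moment at which its call begins. There is no depth.
- bot.job_done(): hands the job in, once; it reports no verdict.
The state is a dict: "time_s": time; "q": joint angles; "qvel": joint speeds; "effort": joint torques, N m; "ee_pos": TCP position; "ee_rot": TCP orientation; "ft_force": force on the tool from outside, world axes, zero at the start; "ft_torque": the same for the moment, N m; "gripper_width": finger opening in mm.
Only numpy, scipy, OpenCV 4.12 (cv2) and the standard library are available. Lean on these libraries where they do the work, as an engineer would, in place of code of your own. Each camera call takes 0.05 s, during which the arm holds its last target. There are 200 camera calls.

## Task

The desk is being cleaned: lift the red bin straight up out of the black organiser frame, keeping it level until it is clear, then tip it over the green tub so that both used batteries in it fall into the tub. Then set the empty red bin down gently, upright, on the grey pad beside the tub, and let go.

Things in the scene. Friction and masses are not known exactly. Their poses are not given: they have to be found in the camera images.
- red_bin_mid (a point): Red bin, loose, 110 (x) x 63 (y) x 42 mm high; point: its centre, 21 mm above its underside. z up; its -x end faces the robot. Grip: upright fin on its +x end, 10 mm thick (y), 24 mm long (x), 42 mm towards +x from the point, from 21 to 65 mm above it; pinch it at 47 mm. It sits 5 mm above the desk in a fixed frame, 2 mm play, walls 35 mm high; equal yellow and blue bins stand 72 mm away along y.
- cell_a_mid (a point): Used AA battery, black with a copper end, 14.5 mm thick, 49 mm long, 23 g, lying along y on the red bin's floor between the rear block that bears the fin (+x end, 25 mm) and a ramp. The ramp rises at 34 degrees to the bin's -x edge, 36 mm high: with the bin tipped 60 to 70 degrees, -x end down, both batteries roll out over that edge. Point: its centre; y along it.
- cell_b_mid (a point): The other AA battery in the red bin, like the first, lying next to it on the ramp's side. Point: its centre; y along it.
- tub (a point): Green tub, fixed: open box 160 x 160 mm outside, walls 4 mm thick, rim 60 mm above the desk. Point: centre of its inner floor, 4 mm above the desk; z up, x and y along its sides. Joined to its -y side is a flat green shelf with a square grey pad 152 mm wide; the pad's centre is 161 mm towards -y from the point, its top 6 mm above the desk.
Mind the look-alikes: they are no part of the job. Leave any pink or turquoise look-alike of the part that bears red_bin_mid alone.

How it is judged:
By the outcome, as a careful person would: the job done as asked, in the order asked, and still so for the second after the job is handed in, with the robot touching nothing.
It also fails if it takes over 58 s, if anything falls off the work surface, if the arm or the gripper's body presses on something with over 40 N, if the wrist force passes 120 N, or if a joint passes its speed limit or range.

## Working session

There is one attempt and no reset: what is moved stays moved. The work goes in short steps, Python scripts to look and compute and a shell command to move; the robot and the scene stay as the last step left them, time stands still between calls to the robot, and variables do not carry over. Pictures are saved under pics/ and viewed, about 8 in all and at most 12, crops included, and the job is handed in when it is done.

```bash
ls; mkdir -p pics
python3 - <<'E'
from rig import bot
import cv2,json
print(bot.state(), bot.grasp_offset)
for n in ["scene","side","wrist"]:
    c=bot.camera(n); cv2.imwrite(f"pics/{n}0.png",c["pixels"][:,:,::-1]); print({k:v for k,v in c.items() if k!="pixels"})
E
```

```text
pics
{'time_s': 0.0, 'q': array([ 1.11370513e+00,  3.81191778e-01,  1.29828338e+00, -6.62216810e-06,
        1.46358663e+00, -2.15305601e-01]), 'qvel': array([ 0.00048258, -0.00053389, -0.00036897,  0.0004046 , -0.00048331,
       -0.00110864]), 'effort': array([ 2.00000122e-04, -4.37937820e+01, -2.24558437e+01,  7.13564479e-02,
        3.52505408e-02, -1.20776022e-04]), 'ee_pos': array([131.56647743, 533.73438839, 238.13240864]), 'ee_rot': array([-1.57048888e+00,  1.43661157e-03,  1.32901166e+00]), 'ft_force': array([-0.54522406, -0.8499986 ,  0.86571429]), 'ft_torque': array([-0.01449139, -0.00367232,  0.00892917]), 'gripper_width': 87.77979512780757} -18.700000000000003
{'vertical_fov': 50.79955985064487, 'cx': 279.7140933245855, 'cy': 209.1328188145489, 'xyz': array([ 751.11975319,  412.30298581, 1044.1380454 ]), 'attitude': array([0.54671487, 0.0126643 , 2.60795815])}
{'vertical_fov': 56.974518506586286, 'cx': 286.55099275915416, 'cy': 210.01929861499332, 'xyz': array([  93.5858629 , -671.83766332,  683.00348169]), 'attitude': array([ 0.81142243,  0.00653059, -0.59198034])}
{'vertical_fov': 62.918436338937774, 'cx': 276.37562634267516, 'cy': 213.707258168466, 'xyz': array([ 65.32775632, 549.50404672, 384.63947843]), 'attitude': array([-2.73323984e-01,  1.16747172e-03,  1.32811153e+00])}
```

View pics/scene0.png

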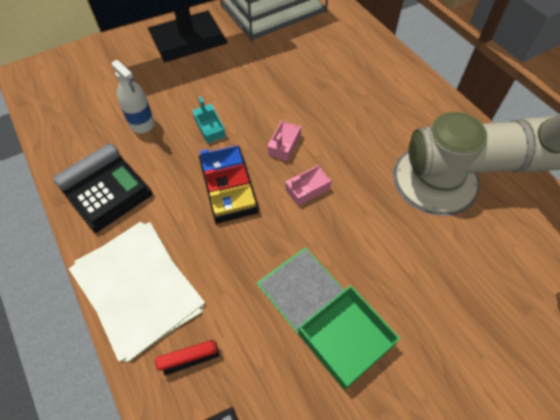

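View pics/side0.png

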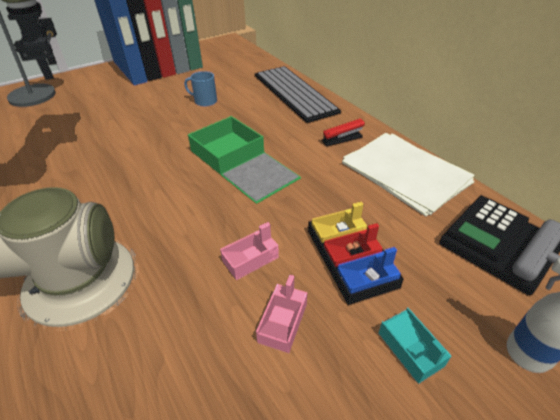

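```bash
cat > h.py <<'E'
import numpy as np, cv2
from scipy.spatial.transform import Rotation as Ro
from scipy.optimize import least_squares
from rig import bot
def K(c):
    f=c["pixels"].shape[0]/2/np.tan(np.radians(c["vertical_fov"]/2)); return f
def Rm(c): return Ro.from_euler('xyz',c["attitude"]).as_matrix()
def proj(c,P):
    p=(np.atleast_2d(P)-c["xyz"])@Rm(c); f=K(c)
    return np.c_[c["cx"]-f*p[:,0]/p[:,2], c["cy"]+f*p[:,1]/p[:,2]]
def ray(c,u,z):
    u=np.atleast_2d(u);f=K(c)
    d=np.c_[(u[:,0]-c["cx"])/f,-(u[:,1]-c["cy"])/f,-np.ones(len(u))]@Rm(c).T
    return c["xyz"]+d*((z-c["xyz"][2])/d[:,2])[:,None]
def crop(c,x,y,w,h,s,name):
    cv2.imwrite("pics/"+name,cv2.resize(c["pixels"][y:y+h,x:x+w,::-1],None,fx=s,fy=s,interpolation=cv2.INTER_CUBIC))
E
python3 - <<'E'
from h import *
c=bot.camera("scene"); s=bot.camera("side")
print([k for k in c])
print(proj(c,[[0,0,0],[131,534,238]]),proj(s,[[0,0,0],[131,534,238]]))
print(ray(c,[[228,180]],45),ray(s,[[355,245]],45)); print(ray(c,[[305,288]],6),ray(s,[[260,176]],6)); print(ray(c,[[347,335]],30),ray(s,[[226,145]],30))
a=cv2.resize(c["pixels"][130:230,180:340],None,fx=5,fy=5,interpolation=cv2.INTER_CUBIC)
cv2.imwrite("pics/c1.png",a[:,:,::-1]); 
crop(s,290,190,130,110,5,"c2.png")
crop(s,180,105,130,100,6,"c3.png")
E
```

```text
['pixels', 'vertical_fov', 'cx', 'cy', 'xyz', 'attitude']
[[436.43431231 177.90271336]
 [618.24287135 340.52465455]] [[ 79.81224968 279.04942547]
 [ 51.11486524  70.90590023]]
[[ 527.15058102 -272.31335994   45.        ]] [[ 526.71518926 -288.05660744   45.        ]]
[[503.68232387  90.79374798   6.        ]] [[503.69920189  79.33760528   6.        ]]
[[487.6640653  243.25743349  30.        ]] [[481.91424124 237.07349035  30.        ]]
```

View pics/c1.png

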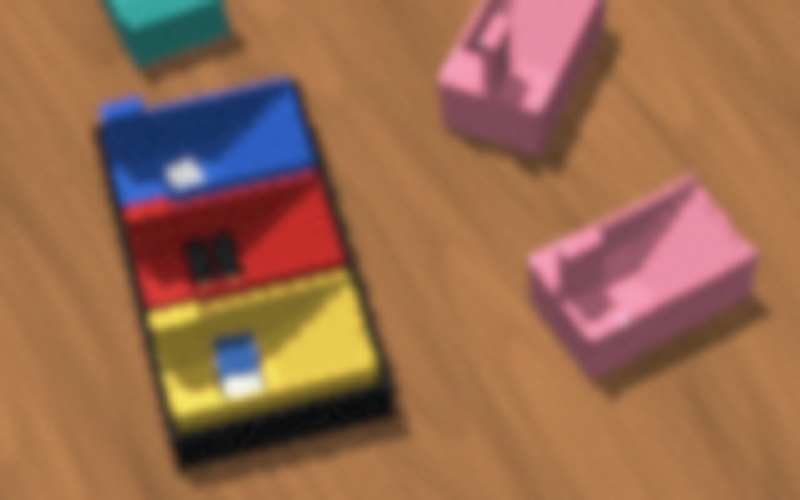

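View pics/c2.png

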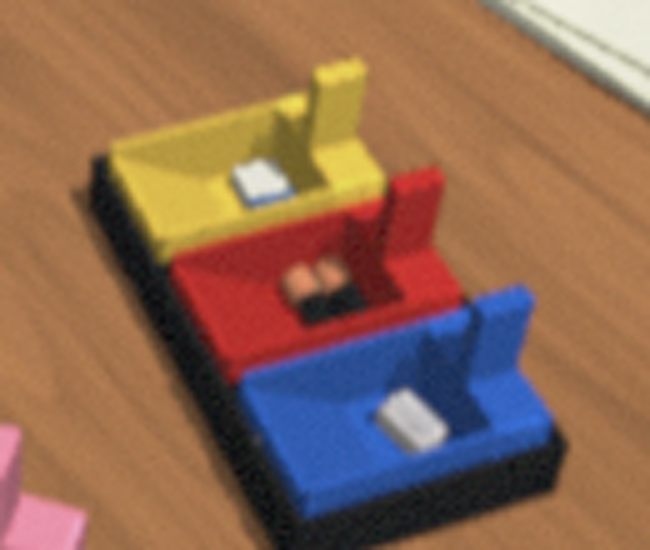

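View pics/c3.png

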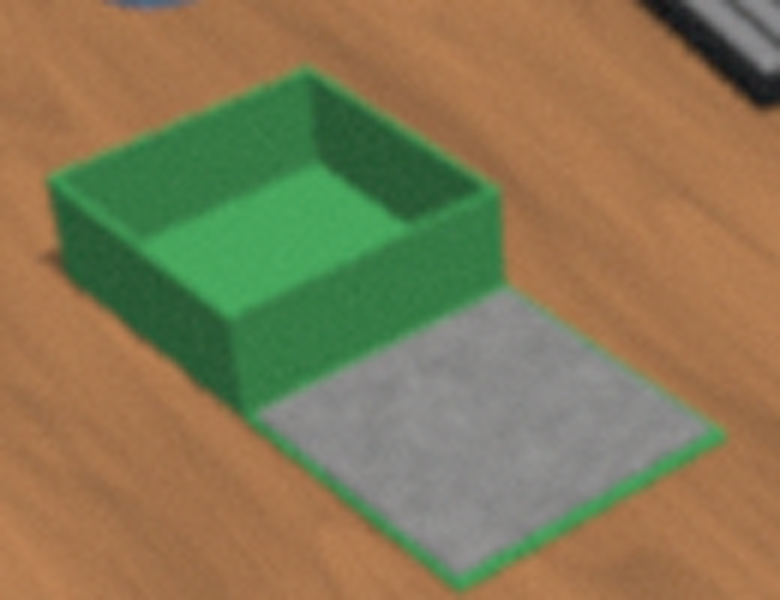

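```bash
cat > fit.py <<'E'
from h import *
c=bot.camera("scene"); s=bot.camera("side")
def W(p,L): # p x,y,yaw
    L=np.array(L,float); C,S=np.cos(p[2]),np.sin(p[2])
    return np.c_[p[0]+C*L[:,0]-S*L[:,1],p[1]+S*L[:,0]+C*L[:,1],L[:,2]]
def run(cL,cu,sL,su,p0):
    def res(p): return np.r_[(proj(c,W(p,cL))+p[3:5]-cu).ravel(),(proj(s,W(p,sL))+p[5:7]-su).ravel(),p[3:]/1.5]
    r=least_squares(res,np.r_[p0,0,0,0,0]); n=len(cL)
    print(r.x.round(3)); print(r.fun[:2*n].reshape(-1,2).round(1).tolist()); print(r.fun[2*n:-4].reshape(-1,2).round(1).tolist())
Y,B=72,-72
sL=[];su=[]
for oy,pts in ((0,[(175,262),(235,378),(390,180),(440,171)]),(Y,[(112,150),(162,255),(315,70),(365,62)]),(B,[(243,378),(302,515),(475,300),(532,288)])):
    sL+=[(-55,oy+31.5,47),(-55,oy-31.5,47),(30,oy,91),(54,oy,91)]; su+=pts
cL=[(-55,B-31.5,47),(-55,B+31.5,47),(-55,-31.5,47),(-55,31.5,47),(-55,Y-31.5,47),(-55,Y+31.5,47),(55,Y+31.5,47),(54,B,91),(30,B,91),(54,0,91),(30,0,91)]
cu=[(295,80),(318,172),(320,178),(343,268),(348,275),(380,375),(180,425),(102,103),(143,98),(126,208),(170,200)]
run(cL,np.array(cu)/5+[180,130],sL,np.array(su)/5+[290,190],[527,-280,0])
sL=[(-80,-80,60),(-80,80,60),(80,80,60),(80,-80,60),(80,-241,6),(-80,-241,6)]
su=np.array([(237,315),(50,180),(308,67),(500,187),(722,432),(460,583)])/6+[180,105]
cL=[(-80,-80,60),(-80,80,60),(80,80,60),(80,-80,60),(80,-241,6),(-80,-241,6)]
cu=[(350,290),(396,337),(347,385),(300,333),(258,285),(306,249)]
run(cL,np.array(cu),sL,su,[485,240,0])
E
python3 fit.py
```

```text
[ 5.22637e+02 -2.85306e+02 -2.52000e-01 -1.00000e-03  2.45400e+00
  4.00000e-01  7.61000e-01]
[[-1.1, -0.2], [-0.5, -2.0], [-0.2, -0.8], [0.6, -1.3], [0.4, -0.1], [-0.2, -1.5], [-0.6, -1.4], [0.2, 2.3], [0.5, 1.3], [0.4, 1.5], [0.4, 1.1]]
[[-0.7, -1.0], [-0.7, -3.1], [0.3, 1.8], [0.4, 0.8], [-0.5, -0.3], [0.2, -2.5], [0.0, 2.1], [-0.4, 1.2], [-0.5, 0.2], [1.3, -3.3], [0.6, 2.3], [-0.3, 1.6]]
[ 4.88574e+02  2.42904e+02  1.42000e-01  5.64000e-01  2.87600e+00
 -4.17000e-01  8.09000e-01]
[[0.1, -3.4], [4.2, 2.6], [0.1, 2.8], [-1.9, -4.1], [-1.8, 0.5], [-0.9, 0.3]]
[[-0.8, 0.7], [-0.8, -0.3], [0.1, -0.2], [0.4, 0.3], [1.0, -0.8], [0.2, -0.1]]
```

```bash
python3 -m crank '[[[-0.44,0,-0.76],[0,0,0],40],[[-0.88,0,-0.76],[0,0,0],40],[[-0.88,0,-0.76],[0,0,0],40],[[-0.88,0,-0.76],[0,0,0],40],[[-0.88,0,-0.76],[0,0,0],40],[[-0.88,0,-0.76],[0,0,0],40],[[-0.88,0,-0.76],[0,0,0],40],[[-0.88,0,-0.76],[0,0,0],40]]'
```

```text
time_s: 1.15
ee_pos: [240.1, 336.3, 238.8]
ee_rot: [-1.571, -0.0, 1.329]
ft_force: [1.7, 0.2, 0.0]
gripper_width: 39.8
```

```bash
python3 -m crank '[[[-0.88,0,-0.76],[0,0,0],40],[[-0.88,0,-0.76],[0,0,0],40],[[-0.88,0,-0.76],[0,0,0],40],[[-0.88,0,-0.76],[0,0,0],40],[[-0.88,0,-0.76],[0,0,0],40],[[-0.88,0,-0.76],[0,0,0],40],[[-0.88,0,-0.76],[0,0,0],40],[[-0.88,0,-0.76],[0,0,0],40]]'
```

```text
time_s: 1.95
ee_pos: [345.5, 129.0, 238.9]
ee_rot: [-1.571, -0.0, 1.329]
ft_force: [0.4, 0.4, 0.3]
gripper_width: 39.9
```

```bash
python3 -m crank '[[[-0.88,0,-0.76],[0,0,0],40],[[-0.88,0,-0.76],[0,0,0],40],[[-0.88,0,-0.76],[0,0,0],40],[[-0.88,0,-0.76],[0,0,0],40],[[-0.88,0,-0.76],[0,0,0],40],[[-0.88,0,-0.76],[0,0,0],40],[[-0.88,0,-0.76],[0,0,0],40],[[-0.88,0,-0.76],[0,0,0],40]]'
```

```text
time_s: 2.75
ee_pos: [451.0, -78.3, 238.8]
ee_rot: [-1.571, -0.0, 1.329]
ft_force: [0.4, -0.8, 0.2]
gripper_width: 40.0
```

```bash
python3 -m crank '[[[-0.88,0,-0.76],[0,0,0],40],[[-0.88,0,-0.76],[0,0,0],40],[[-0.88,0,-0.76],[0,0,0],40],[[-0.88,0,-0.76],[0,0,0],40],[[-0.88,0,-0.76],[0,0,0],40],[[-0.88,0,-0.76],[0,0,0],40],[[-0.88,0,-0.76],[0,0,0],40],[[0,0,0],[0,0,0],40]]'
python3 - <<'E'
from h import *
w=bot.camera("wrist"); cv2.imwrite("pics/w1.png",w["pixels"][:,:,::-1]); print(w["xyz"],w["attitude"])
from fit import W
for p in ([522.6,-285.3,-.252],):
    print(proj(w,W(p,[(-55,31.5,47),(-55,-31.5,47),(30,-5,91),(30,5,91),(54,-5,91),(54,5,91),(55,31.5,47),(55,-31.5,47)])).round(1))
E
```

```text
time_s: 3.55
ee_pos: [543.5, -261.1, 237.7]
ee_rot: [-1.57, 0.0, 1.327]
ft_force: [-0.9, 0.4, -0.2]
gripper_width: 40.0
[ 477.28649973 -245.38885531  384.15272275] [-2.73199523e-01  1.31891299e-04  1.32589018e+00]
[ 5.22637e+02 -2.85306e+02 -2.52000e-01 -1.00000e-03  2.45400e+00
  4.00000e-01  7.61000e-01]
[[-1.1, -0.2], [-0.5, -2.0], [-0.2, -0.8], [0.6, -1.3], [0.4, -0.1], [-0.2, -1.5], [-0.6, -1.4], [0.2, 2.3], [0.5, 1.3], [0.4, 1.5], [0.4, 1.1]]
[[-0.7, -1.0], [-0.7, -3.1], [0.3, 1.8], [0.4, 0.8], [-0.5, -0.3], [0.2, -2.5], [0.0, 2.1], [-0.4, 1.2], [-0.5, 0.2], [1.3, -3.3], [0.6, 2.3], [-0.3, 1.6]]
[ 4.88574e+02  2.42904e+02  1.42000e-01  5.64000e-01  2.87600e+00
 -4.17000e-01  8.09000e-01]
[[0.1, -3.4], [4.2, 2.6], [0.1, 2.8], [-1.9, -4.1], [-1.8, 0.5], [-0.9, 0.3]]
[[-0.8, 0.7], [-0.8, -0.3], [0.1, -0.2], [0.4, 0.3], [1.0, -0.8], [0.2, -0.1]]
[[280.8 116.3]
 [214.1 115.8]
 [239.3 215.3]
 [250.6 215.4]
 [239.9 240.7]
 [250.9 240.8]
 [279.7 227.1]
 [218.6 226.7]]
```

View pics/w1.png

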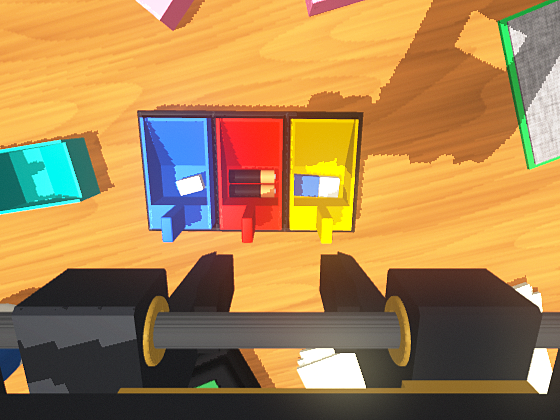

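```bash
sed -i 's/^Y,B=72/if __name__!="__main__": raise SystemExit\nY,B=72/' fit.py
python3 - <<'E'
from h import *
p=cv2.imread("pics/w1.png").astype(int); b,g,r=p[...,0],p[...,1],p[...,2]
def spans(m,rows): print([(y,(lambda x:(x.min(),x.max()))(np.where(m[y,130:370])[0]+130)) for y in rows if m[y,130:370].any()])
red=(r>90)&(g<60)&(b<60); yel=(r>110)&(g>90)&(b<60); blu=(b>100)&(r<90)
print("red");spans(red,[118,120,125,140,160,200,210,218,225,235,239,241,243])
print("yel");spans(yel&(np.arange(560)[None]>286),[125,140,160,200,225,235,241])
print("blu");spans(blu&(np.arange(560)[None]<216),[125,140,160,200,225,235,241])
for x in (150,180,205,222,235,260,275,295,320,350):
    m=(red|yel|blu)[100:260,x]; i=np.where(m)[0]+100; print(x,i.min(),i.max(),end="; ")
E
```

```text
red
[(118, (np.int64(219), np.int64(306))), (120, (np.int64(219), np.int64(289))), (125, (np.int64(220), np.int64(289))), (140, (np.int64(224), np.int64(289))), (160, (np.int64(232), np.int64(288))), (200, (np.int64(230), np.int64(288))), (210, (np.int64(244), np.int64(353))), (218, (np.int64(242), np.int64(352))), (225, (np.int64(241), np.int64(288))), (235, (np.int64(242), np.int64(252))), (239, (np.int64(242), np.int64(252))), (241, (np.int64(242), np.int64(251)))]
yel
[(125, (np.int64(290), np.int64(369))), (140, (np.int64(290), np.int64(369))), (160, (np.int64(290), np.int64(362))), (200, (np.int64(289), np.int64(353))), (225, (np.int64(289), np.int64(351))), (235, (np.int64(319), np.int64(331))), (241, (np.int64(321), np.int64(331)))]
blu
[(125, (np.int64(139), np.int64(210))), (140, (np.int64(141), np.int64(211))), (160, (np.int64(147), np.int64(212))), (200, (np.int64(151), np.int64(214))), (225, (np.int64(161), np.int64(212))), (235, (np.int64(171), np.int64(177))), (241, (np.int64(164), np.int64(172)))]
150 117 199; 180 117 232; 205 165 204; 222 118 138; 235 110 204; 260 106 225; 275 106 205; 295 107 231; 320 100 259; 350 100 230;
```

```bash
python3 -m crank '[[[-0.36,0.4,-0.38],[0,0,0],40],[[-0.36,0.8,-0.38],[0,0,0],40],[[-0.37,0.8,-0.38],[0,0,0],40],[[0,0.8,0],[0,0,0],40],[[0,0.8,0],[0,0,0],40],[[0,0.8,0],[0,0,0],40],[[0,0.6,0],[0,0,0],40],[[0,0,0],[0,0,0],40]]'
python3 - <<'E'
from h import *
w=bot.camera("wrist"); cv2.imwrite("pics/w2.png",w["pixels"][:,:,::-1]); s=bot.state();print(s["ee_pos"],s["ee_rot"])
R=Ro.from_euler('xyz',s["ee_rot"]).as_matrix()
print(proj(w,s["ee_pos"]+np.array([[20,0,0],[-20,0,0],[0,-18.7,0],[0,0,12],[0,0,-12]])@R.T))
E
```

```text
time_s: 4.5
ee_pos: [563.3, -291.0, 111.3]
ee_rot: [-1.567, -0.002, 1.329]
ft_force: [-0.1, 0.3, -0.4]
gripper_width: 39.8
[ 563.86074447 -291.4357737   112.86146726] [-1.56901923e+00 -7.99880512e-04  1.32943253e+00]
[[321.00594834 272.4663465 ]
 [234.12410567 272.57478392]
 [277.77185452 292.37505639]
 [277.57139218 248.10961924]
 [277.56749921 295.95769487]]
```

View pics/w2.png

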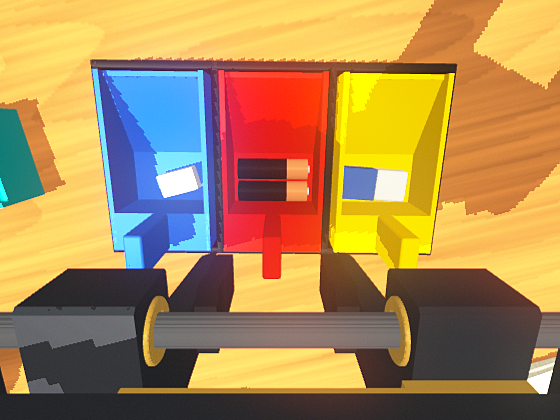

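```bash
python3 -m crank '[[[-0.11,0.4,-0.06],[0,0.07,0],40],[[0,0.5,0],[0,0,0],40],[[0,0.5,0],[0,0,0],40],[[0,0.5,0],[0,0,0],40],[[0,0.42,0],[0,0,0],40],[[0,0,0],[0,0,0],40],[[0,0,0],[0,0,0],40]]'
python3 - <<'E'
from h import *
s=bot.state();print(s["ee_pos"],s["ee_rot"],s["q"])
E
```

```text
time_s: 5.25
ee_pos: [564.9, -294.9, 55.7]
ee_rot: [-1.571, -0.0, 1.319]
ft_force: [-0.4, 1.0, 0.3]
gripper_width: 39.8
[ 564.93225394 -294.87211936   55.68432114] [-1.57074054e+00 -1.59437683e-05  1.31930709e+00] [-6.66502564e-01  7.00533242e-01  1.28261070e+00 -8.62716467e-06
  1.15850620e+00 -1.98580620e+00]
```

```bash
python3 -m crank '[[[0,0.06,0],[0,0,0],25],[[0,0,0],[0,0,0],12],[[0,0,0],[0,0,0],4],[[0,0,0],[0,0,0],4],[[0,0,0],[0,0,0],4],[[0,0,0],[0,0,0],4]]'
python3 -m crank '[[[0,-0.1,0],[0,0,0],4],[[0,-0.2,0],[0,0,0],4],[[0,-0.3,0],[0,0,0],4],[[0,-0.3,0],[0,0,0],4],[[0,-0.3,0],[0,0,0],4],[[0,-0.3,0],[0,0,0],4],[[0,-0.3,0],[0,0,0],4],[[0,-0.3,0],[0,0,0],4]]'
```

```text
time_s: 5.85
ee_pos: [564.9, -294.8, 54.4]
ee_rot: [-1.571, -0.0, 1.319]
ft_force: [0.8, 0.7, 0.3]
gripper_width: 9.9
time_s: 6.65
ee_pos: [564.8, -294.8, 107.5]
ee_rot: [-1.571, 0.0, 1.319]
ft_force: [0.8, 0.4, -2.2]
gripper_width: 9.9
```

```bash
python3 -m crank '[[[0,-0.4,0],[0,0,0],4],[[0,-0.5,0],[0,0,0],4],[[0,-0.6,0],[0,0,0],4],[[0,-0.6,0],[0,0,0],4],[[0,-0.6,0],[0,0,0],4],[[0,-0.4,0],[0,0,0],4],[[0,-0.2,0],[0,0,0],4],[[0,0,0],[0,0,0],4]]'
python3 -m crank '[[[0.2,0,0.036],[0,0,0],4],[[0.4,0,0.073],[0,0,0],4],[[0.6,0,0.11],[0,0,0],4],[[0.8,0,0.146],[0,0,0],4],[[0.8,0,0.146],[0,0,0],4],[[0.8,0,0.146],[0,0,0],4],[[0.8,0,0.146],[0,0,0],4],[[0.8,0,0.146],[0,0,0],4]]'
python3 -m crank '[[[0.8,0,0.146],[0,0,0],4],[[0.8,0,0.146],[0,0,0],4],[[0.8,0,0.146],[0,0,0],4],[[0.8,0,0.146],[0,0,0],4],[[0.8,0,0.146],[0,0,0],4],[[0.8,0,0.146],[0,0,0],4],[[0.8,0,0.146],[0,0,0],4],[[0.8,0,0.146],[0,0,0],4]]'
```

```text
time_s: 7.45
ee_pos: [564.9, -294.9, 189.9]
ee_rot: [-1.572, 0.0, 1.319]
ft_force: [-0.1, 0.5, -2.7]
gripper_width: 9.7
time_s: 8.25
ee_pos: [574.2, -160.5, 189.4]
ee_rot: [-1.571, -0.0, 1.32]
ft_force: [1.3, -0.5, -1.1]
gripper_width: 9.6
time_s: 9.05
ee_pos: [585.2, 1.7, 189.4]
ee_rot: [-1.571, -0.0, 1.32]
ft_force: [-0.2, -0.5, -1.5]
gripper_width: 9.9
```

```bash
python3 -m crank '[[[0.8,0,0.146],[0,0,0],4],[[0.8,0,0.146],[0,0,0],4],[[0.8,0,0.146],[0,0,0],4],[[0.8,0,0.146],[0,0,0],4],[[0.8,0,0.146],[0,0,0],4],[[0.8,0,0.146],[0,0,0],4],[[0.8,0,0.146],[0,0,0],4],[[0.8,0,0.146],[0,0,0],4]]'
python3 -m crank '[[[0.8,0,0.146],[0,0,0],4],[[0.8,0,0.146],[0,0,0],4],[[0.8,0,0.146],[0,0,0],4],[[0.8,0,0.146],[0,0,0],4],[[0.6,0,0.11],[0,0,0],4],[[0.4,0,0.073],[0,0,0],4],[[0.3,0,0.06],[0,0,0],4],[[0,0,0],[0,0,0],4]]'
python3 -m crank '[[[0,0,0],[0,-0.3,0],4],[[0,0,0],[0,-0.6,0],4],[[0,0,0],[0,-0.8,0],4],[[0,0,0],[0,-0.8,0],4],[[0,0,0],[0,-0.7,0],4],[[0,0,0],[0,-0.4,0],4],[[0,0,0],[0,-0.2,0],4],[[0,0,0],[0,0,0],4]]'
python3 - <<'E'
from h import *
w=bot.camera("wrist"); s=bot.camera("side"); st=bot.state();print(st["ee_pos"],st["ee_rot"],st["q"],st["ft_force"])
cv2.imwrite("pics/w3.png",np.hstack([cv2.resize(w["pixels"],(400,300)),cv2.resize(s["pixels"][0:300,100:500],(400,300))])[:,:,::-1])
cv2.imwrite("pics/w3full.png",w["pixels"][:,:,::-1])
def W(p,L):
    L=np.array(L,float); C,S=np.cos(p[2]),np.sin(p[2])
    return np.c_[p[0]+C*L[:,0]-S*L[:,1],p[1]+S*L[:,0]+C*L[:,1],L[:,2]]
print((proj(w,W([488.6,242.9,.142],[(-80,-80,60),(-80,80,60),(80,80,60),(80,-80,60),(80,-241,6),(-80,-241,6)]))*400/560).round(0))
E
```

```text
time_s: 9.85
ee_pos: [596.4, 163.8, 189.4]
ee_rot: [-1.571, -0.0, 1.32]
ft_force: [0.5, 1.1, -0.9]
gripper_width: 10.3
time_s: 10.65
ee_pos: [605.1, 276.3, 189.1]
ee_rot: [-1.571, 0.0, 1.32]
ft_force: [-0.1, -0.6, -2.4]
gripper_width: 9.6
time_s: 11.45
ee_pos: [605.4, 275.0, 189.3]
ee_rot: [-1.571, 0.0, 1.849]
ft_force: [0.2, -0.3, -1.2]
gripper_width: 9.9
[605.33422252 275.24143879 189.28686031] [-1.57076533e+00  5.55689003e-05  1.84825410e+00] [ 2.49139692e-01  6.19868067e-01  1.02276915e+00 -5.65699842e-05
  1.49898485e+00 -1.59911035e+00] [ 0.01809522  1.328815   -1.20728164]
[[126. -76.]
 [295. -48.]
 [260. 119.]
 [118.  99.]
 [  6.  79.]
 [ -5. -69.]]
```

View pics/w3.png

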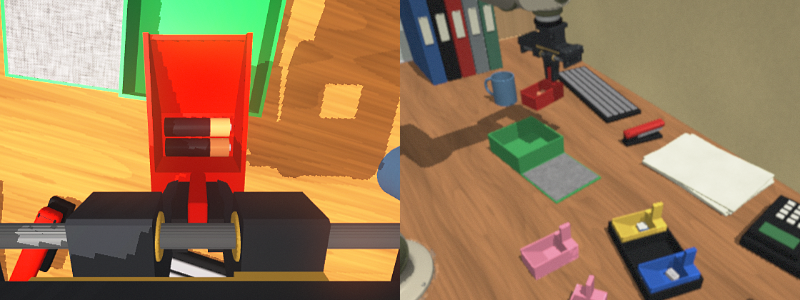

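```bash
python3 -m crank '[[[0,0,0.03],[-0.3,0,0],4],[[0,0,0.06],[-0.7,0,0],4],[[0,-0.02,0.16],[-1,0,0],4],[[-0,-0.03,0.1],[-0.5,0,0],4],[[0,-0.03,0.11],[-0.5,0,0],4],[[0,-0.06,0.15],[-0.5,0,0],4],[[0,-0.07,0.15],[-0.5,0,0],4],[[0,-0.1,0.15],[-0.5,0,0],4]]'
python3 -m crank '[[[0,-0.1,0.15],[-0.5,0,0],4],[[0,-0.13,0.16],[-0.5,0,0],4],[[0,-0.14,0.16],[-0.5,0,0],4],[[0,-0.17,0.15],[-0.5,0,0],4],[[0,-0.17,0.15],[-0.5,0,0],4],[[0,-0.2,0.14],[-0.5,0,0],4],[[0,-0.21,0.14],[-0.5,0,0],4],[[0,0,0],[-0.5,0,0],4]]'
python3 -m crank '[[[0,0,0],[0,0,0],4],[[0,0,0],[0,0,0],4],[[0,0,0],[0,0,0],4],[[0,0,0],[0,0,0],4],[[0,0,0],[0,0,0],4],[[0,0,0],[0,0,0],4]]'
python3 - <<'E'
from h import *
w=bot.camera("wrist"); s=bot.camera("side");c=bot.camera("scene"); st=bot.state();print(st["ee_pos"],st["ee_rot"],st["q"],st["ft_force"])
cv2.imwrite("pics/w4.png",np.hstack([cv2.resize(c["pixels"][230:410,260:440],(400,400)),cv2.resize(s["pixels"][60:220,150:310],(400,400))])[:,:,::-1])
E
```

```text
time_s: 12.35
ee_pos: [581.4, 268.6, 188.9]
ee_rot: [-2.202, -0.0, 1.849]
ft_force: [0.5, -0.7, -1.3]
gripper_width: 9.7
time_s: 13.15
ee_pos: [570.0, 247.9, 241.0]
ee_rot: [-2.551, -0.037, 1.895]
ft_force: [0.6, 0.6, -1.4]
gripper_width: 9.7
time_s: 13.75
ee_pos: [570.3, 248.3, 240.6]
ee_rot: [-2.549, -0.036, 1.896]
ft_force: [1.1, -0.2, -2.0]
gripper_width: 9.5
[570.29512815 248.22164274 240.703132  ] [-2.54967737 -0.03572642  1.89541691] [ 0.15439342  0.27835041  1.82313867  1.16596695  0.17521231 -2.79735788] [ 0.71294035 -0.51147661 -0.94603013]
```

View pics/w4.png

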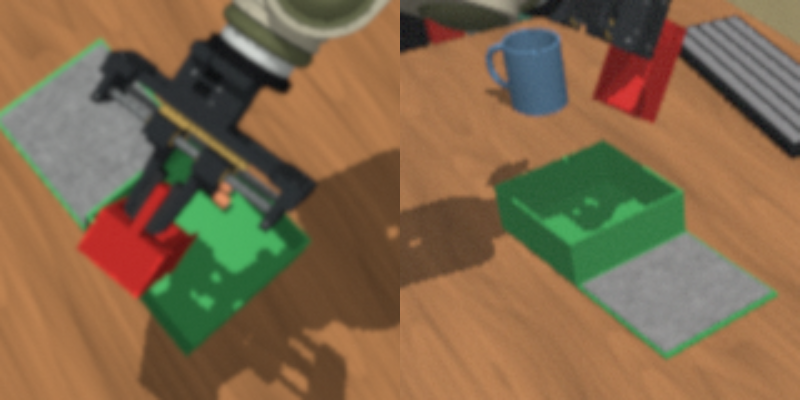

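Run:
```python
from h import *
w=bot.camera("wrist"); s=bot.camera("side");c=bot.camera("scene")
r=lambda a:cv2.resize(a,(400,300),interpolation=cv2.INTER_CUBIC)
cv2.imwrite("pics/w5.png",np.vstack([np.hstack([r(w["pixels"]),r(s["pixels"][100:187,175:291])]),np.hstack([r(c["pixels"][285:390,295:435]),r(s["pixels"][60:120,220:300])])])[:,:,::-1])
```

```text
(no output)
```

View pics/w5.png

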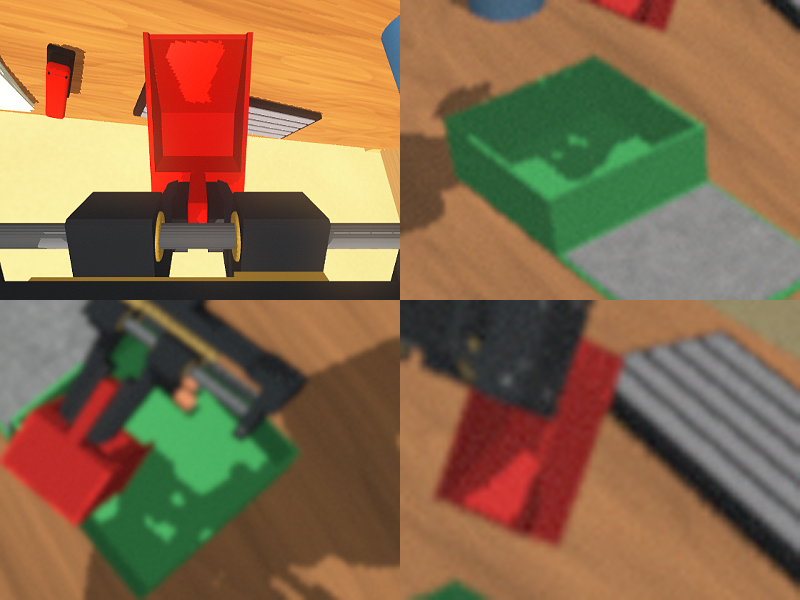

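```bash
python3 -m crank '[[[0,0,0],[0.2,0,0],4],[[0,0,0],[0.3,0,0],4],[[0,0,0],[0.5,0,0],4],[[0,0,0],[0.5,0,0],4],[[0,0,0],[0.6,0,0],4],[[0,0,0],[0.7,0,0],4],[[0,0,0],[0.7,0,0],4],[[0,0,0],[0.7,0,0],4]]'
python3 -m crank '[[[0,0,0],[0.7,0,0],4],[[0,0,0],[0.7,0,0],4],[[0,0,0],[0.7,0,0],4],[[0,0,0],[0.4,0,0],4],[[0,0,0],[0.3,0,0],4],[[0,0,0],[0,0,0],4],[[0,0,0],[0,0,0],4]]'
cat > go.py <<'E'
from h import *
import sys
x,y,z,yaw=map(float,sys.argv[1:5]); st=bot.state(); R=Ro.from_euler('xyz',st["ee_rot"]); T=Ro.from_euler('xyz',[-np.pi/2,0,yaw])
print(st["ee_pos"],st["ee_rot"],st["q"].round(2)); print("shift",(R.inv().apply(np.array([x,y,z])-st["ee_pos"])/25).round(2),"turn",(np.degrees((R.inv()*T).as_rotvec())/8).round(2), "shift in target frame",(T.inv().apply(np.array([x,y,z])-st["ee_pos"])/25).round(2))
E
python3 go.py 550 90 190 1.713
```

```text
time_s: 14.85
ee_pos: [570.1, 249.3, 241.4]
ee_rot: [-1.978, -0.038, 1.899]
ft_force: [0.1, -0.3, -2.1]
gripper_width: 9.7
time_s: 15.55
ee_pos: [570.3, 249.5, 240.7]
ee_rot: [-1.592, -0.038, 1.9]
ft_force: [1.0, 0.3, -0.7]
gripper_width: 9.6
[570.26210884 249.48849333 240.67784241] [-1.5917065  -0.03831126  1.89961567] [ 0.21  0.5   1.1   0.04  1.53 -1.69]
shift [-5.85  1.74  2.86] turn [0.12 1.33 0.29] shift in target frame [-6.2   2.03  1.71]
```

```bash
python3 -m crank '[[[0,0,0],[0.03,0.3,0.08],4],[[0,0,0],[0.03,0.4,0.07],4],[[0,0,0],[0.03,0.4,0.07],4],[[0,0,0],[0.03,0.23,0.07],4],[[0,0,0],[0,0,0],4],[[0,0,0],[0,0,0],4]]'
python3 go.py 553 89.4 150 1.713
```

```text
time_s: 16.15
ee_pos: [570.1, 249.4, 241.1]
ee_rot: [-1.571, 0.0, 1.714]
ft_force: [0.3, 1.2, -0.4]
gripper_width: 9.6
[570.05053781 249.43096305 241.0989328 ] [-1.57133861e+00  2.48157084e-05  1.71448172e+00] [ 0.22  0.51  1.08 -0.    1.56 -1.49]
shift [-6.24  3.64  1.59] turn [ 0.    0.01 -0.  ] shift in target frame [-6.24  3.64  1.58]
```

```bash
python3 -m crank '[[[-0.4,0,0.1],[0,0,0],4],[[-0.8,0,0.2],[0,0,0],4],[[-0.9,0,0.2],[0,0,0],4],[[-0.9,0.2,0.25],[0,0,0],4],[[-0.9,0.5,0.25],[0,0,0],4],[[-0.9,0.6,0.25],[0,0,0],4],[[-0.8,0.6,0.2],[0,0,0],4],[[-0.4,0.6,0.1],[0,0,0],4]]'
python3 -m crank '[[[-0.24,0.6,0.03],[0,0,0],4],[[0,0.4,0],[0,0,0],4],[[0,0.2,0],[0,0,0],4],[[0,0,0],[0,0,0],4],[[0,0,0],[0,0,0],4]]'
python3 - <<'E'
from h import *
c=bot.camera("scene");s=bot.camera("side");r=lambda a:cv2.resize(a,(400,300),interpolation=cv2.INTER_CUBIC)
cv2.imwrite("pics/w6.png",np.hstack([r(c["pixels"][240:390,240:440]),r(s["pixels"][60:210,160:360])])[:,:,::-1])
E
python3 go.py 553 89.4 56 1.713
```

```text
time_s: 16.95
ee_pos: [552.8, 93.3, 178.2]
ee_rot: [-1.571, 0.001, 1.712]
ft_force: [0.3, 0.1, -1.3]
gripper_width: 9.6
time_s: 17.45
ee_pos: [553.5, 89.7, 149.0]
ee_rot: [-1.572, 0.001, 1.714]
ft_force: [-0.0, -0.3, -1.7]
gripper_width: 9.5
[553.57135488  89.64589925 149.11578881] [-1.57177004e+00  6.48838940e-04  1.71409104e+00] [-0.05  0.48  1.41 -0.    1.25 -1.76]
shift [-0.    3.72  0.03] turn [ 0.01  0.01 -0.  ] shift in target frame [-0.01  3.72  0.02]
```

View pics/w6.png

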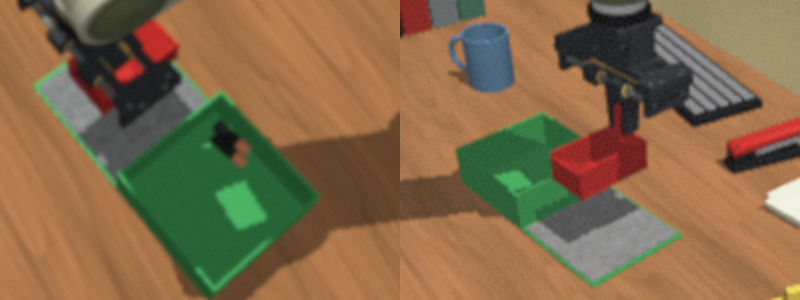

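```bash
python3 -m crank '[[[0,0.3,0],[0,0,0],4],[[0,0.5,0],[0,0,0],4],[[0,0.6,0],[0,0,0],4],[[0,0.6,0],[0,0,0],4],[[0,0.6,0],[0,0,0],4],[[0,0.5,0],[0,0,0],4],[[0,0.3,0],[0,0,0],4],[[0,0,0],[0,0,0],4]]'
python3 -m crank '[[[0,0.06,0],[0,0,0],4],[[0,0.04,0],[0,0,0],4],[[0,0,0],[0,0,0],4],[[0,0,0],[0,0,0],4]]'
```

```text
time_s: 18.35
ee_pos: [552.9, 89.4, 62.6]
ee_rot: [-1.569, 0.0, 1.714]
ft_force: [0.1, 0.1, -1.4]
gripper_width: 9.5
time_s: 18.75
ee_pos: [553.4, 89.4, 61.3]
ee_rot: [-1.571, 0.0, 1.714]
ft_force: [-0.7, 0.7, -1.1]
gripper_width: 9.6
```

```bash
python3 -m crank '[[[0,0.06,0],[0,0,0],4],[[0,0.06,0],[0,0,0],4],[[0,0,0],[0,0,0],4],[[0,0,0],[0,0,0],4]]'
python3 -m crank '[[[0,0.04,0],[0,0,0],4],[[0,0.04,0],[0,0,0],4],[[0,0,0],[0,0,0],4],[[0,0,0],[0,0,0],4]]'
```

```text
time_s: 19.15
ee_pos: [553.3, 89.3, 57.9]
ee_rot: [-1.57, 0.0, 1.714]
ft_force: [-0.3, 0.5, -1.0]
gripper_width: 9.6
time_s: 19.55
ee_pos: [553.3, 89.4, 55.9]
ee_rot: [-1.57, 0.0, 1.714]
ft_force: [-0.3, -0.2, -1.1]
gripper_width: 9.7
```

```bash
python3 -m crank '[[[0,0.03,0],[0,0,0],4],[[0,0,0],[0,0,0],4],[[0,0,0],[0,0,0],4]]'
```

```text
time_s: 19.85
ee_pos: [553.4, 89.4, 55.4]
ee_rot: [-1.571, 0.0, 1.714]
ft_force: [0.3, 0.4, -0.2]
gripper_width: 10.1
```

```bash
python3 -m crank '[[[0,0.03,0],[0,0,0],4],[[0,0,0],[0,0,0],4],[[0,0,0],[0,0,0],4]]'
```

```text
time_s: 20.15
ee_pos: [553.4, 89.4, 55.3]
ee_rot: [-1.571, 0.0, 1.714]
ft_force: [-1.6, 1.3, 7.0]
gripper_width: 9.8
```

Contact (+7 N). Release gently and retreat straight up.

```bash
python3 -m crank '[[[0,-0.02,0],[0,0,0],11],[[0,0,0],[0,0,0],14],[[0,0,0],[0,0,0],20],[[0,0,0],[0,0,0],30],[[0,0,0],[0,0,0],30],[[0,0,0],[0,0,0],30]]'
python3 -m crank '[[[0,-0.2,0],[0,0,0],30],[[0,-0.4,0],[0,0,0],30],[[0,-0.6,0],[0,0,0],30],[[0,-0.8,0],[0,0,0],30],[[0,-0.8,0],[0,0,0],30],[[0,-0.8,0],[0,0,0],30],[[0,-0.8,0],[0,0,0],30],[[0,-0.8,0],[0,0,0],30]]'
python3 -m crank '[[[0,-0.6,0.6],[0,0,0],30],[[0,-0.4,0.8],[0,0,0],30],[[0,0,0.8],[0,0,0],30],[[0,0,0.8],[0,0,0],30],[[0,0,0.6],[0,0,0],30],[[0,0,0.3],[0,0,0],30],[[0,0,0],[0,0,0],30],[[0,0,0],[0,0,0],30]]'
python3 - <<'E'
from h import *
w=bot.camera("wrist");c=bot.camera("scene");s=bot.camera("side");r=lambda a:cv2.resize(a,(400,300),interpolation=cv2.INTER_CUBIC)
cv2.imwrite("pics/w7.png",np.vstack([np.hstack([r(c["pixels"][240:390,240:440]),r(s["pixels"][90:210,170:330])]),np.hstack([r(w["pixels"]),r(s["pixels"])])])[:,:,::-1])
E
```

```text
time_s: 20.75
ee_pos: [553.3, 89.3, 54.9]
ee_rot: [-1.57, 0.0, 1.714]
ft_force: [-0.3, 0.2, 0.2]
gripper_width: 30.0
time_s: 21.55
ee_pos: [553.2, 89.4, 186.8]
ee_rot: [-1.572, 0.001, 1.714]
ft_force: [-0.2, 0.0, -0.1]
gripper_width: 30.1
time_s: 22.35
ee_pos: [457.4, 75.5, 210.4]
ee_rot: [-1.572, 0.001, 1.713]
ft_force: [-0.1, -0.1, -0.7]
gripper_width: 30.1
```

View pics/w7.png

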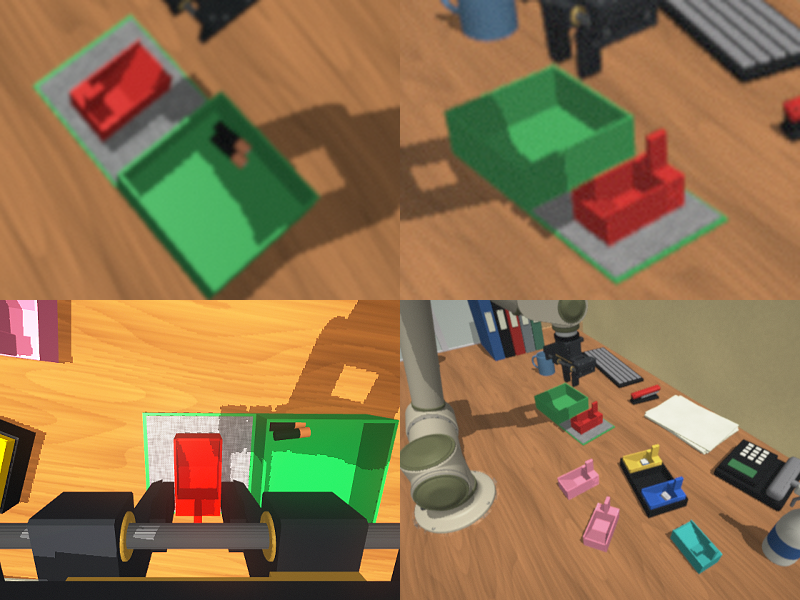

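The bin stands empty and upright in the middle of the pad, both batteries are in the tub, and the gripper is clear of everything. I'm handing the job in.

```bash
python3 -c "
from rig import bot
print(bot.job_done(), bot.state()['time_s'])"
```

```text
the job is handed in; nothing more can be done
the job is handed in; nothing more can be done
```

The job is done and handed in at about 22.5 s. I lifted the red bin level out of the frame, tipped it over the green tub, set it down on the grey pad and let go.

**Last checks:** the pictures show both batteries in the tub, near its robot-side wall. The red bin is empty and upright near the middle of the pad, and the gripper is well clear. The yellow and blue bins and the pink and turquoise look-alikes look undisturbed. The highest wrist force I read was about 7 N, at set-down.

**What went differently:**
- **Tipping:** a wrist joint reached the end of its range, so the bin tipped about 56 degrees rather than 60 to 70. The hand also ended about 50 mm higher than planned. Both batteries still rolled out, and I confirmed the bin was empty before levelling it.
- **Position fits:** my fits for the tub and the frame were off by up to about 4 pixels in the scene camera, probably from roughly picked points. For the bin, the wrist camera differed by about 2 mm, so I corrected the grasp before gripping. For the tub, the wrist view agreed within a few pixels.

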